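# Drop the spent tea capsule into the push-latch box

### The job

Press down on the front of the box's cover and let go so that it pops open, push the spent metal tea capsule along the ledge with the fingertips until it drops into the box, then press the cover down once more until it latches shut. Slide the capsule, do not pick it up, and leave the little cream pot beside it and everything else on the table where they are.

Things in the scene. Friction and masses are not known exactly. Their poses are not given: they have to be found in the camera images.
- capsule_box: Low wooden box fixed to the table, 221 mm deep (x), 180 mm wide (y), 98 mm high. Origin on the table under the middle of the mouth's front edge; x points from its front (robot side) to its back, y left, z up. In front of the mouth an open flat ledge, x = -86 to -2 mm, full width, top 80 mm above the table. A wooden cover, hinged at the back, closes the compartment behind.
- box_mouth (a point): Middle of the mouth's front edge at ledge height: box frame (0, 0, 80 mm), box axes. No sill between ledge and mouth: what is pushed in +x over this edge drops into the compartment, whatever its y.
- box_inside (a point): Middle of the compartment's inner floor: box frame (64, 0, 8 mm), box axes. Compartment 127 mm deep (x) and 164 mm wide inside.
- cover (a joint): Cover angle: 0 (within 0.005) latched shut, positive open. A push-latch: pressed from shut to -0.045 rad or beyond (end stop -0.065) and let go, it springs open to about 0.72 rad and rests there, held softly by its spring. Pressed from open down to -0.045 or beyond and let go, it stays latched at 0; pressed less deep it springs open again. Latched, it cannot be pulled open.
- cover_press (a point): Centre of a flat round brass inlay, 22 mm wide, on the cover's upper face: the place to press, with 2 to 4 N. Shut: box frame (19, 0, 98 mm); the end stop lies 7 mm lower. Open at 0.72 rad it is at about (48, 0, 167 mm). Its axes are the cover's.
- cover_hinge (a point): Middle of the cover's hinge line, which runs along the box's y: box frame (126, 0, 94 mm). The cover is a flat panel, 8 mm thick, 160 mm wide, reaching 125 mm forward from it, its upper face 4 mm above it when shut. Open at 0.72 rad its front edge is 32 mm behind the mouth's edge and about 180 mm above the table. The side and back walls rise to 98 mm.
- capsule: Spent tea capsule, bare aluminium, loose, 20 to 45 g, upside down on the ledge: low tapering cup 28 mm high; flange at the bottom 46 mm wide, 3 mm thick; 37 mm wide just above it, 22 mm at the closed top. Origin: centre of its underside, z up. It stands on the left or right half of the ledge, its centre 36 to 50 mm before the mouth's edge and 40 to 50 mm off the middle.
- capsule_center (a point): Point on the capsule's axis, 12 mm above its underside.
- creamer: Little white ceramic cream pot without a handle, open at the top, 42 mm wide and 45 mm high, standing on the other half of the ledge, to be left where it is. Origin at the centre of its underside.
- mug: Pink mug, 84 mm wide and 92 mm high, with a handle, standing to the left of the box; to be left alone. Origin at the centre of its underside.
- tea_glass: Amber glass mug, 80 mm wide and 80 mm high, to the right of the box; to be left alone. Origin at the centre of its underside.
- dish: Small green dish, 84 mm wide and 18 mm high, near the box's left front; to be left alone. Origin at the centre of its underside.
- teaspoon: Steel teaspoon, 140 mm, lying flat on the table in front of the ledge; to be left alone. Origin about mid-length, underneath.
- jug: Black jug, 125 mm high, on a saucer far to the left; to be left alone. Origin at the centre of its underside.
- pen: Black pen, 138 mm, lying on a notebook far to the right; to be left alone. Origin at mid-length, underneath.
Not all that is in view belongs to the job. Several things have the shape of the capsule; the one meant has the colours described above.

How it is judged:
By the outcome, as a careful person would: the job done as asked, in the order asked, and still so for the second after the job is handed in, with the robot touching nothing.
It also fails if it takes over 54 s, if anything falls off the work surface, if the arm or the gripper's body presses on something with over 40 N, if the wrist force passes 120 N, or if a joint passes its speed limit or range.

### The arm

A 6-joint arm with a two-finger parallel gripper is mounted at the origin on the work surface. World frame = base frame: x ahead of the robot, y to its left, z up, the work surface at z = 0. Lengths are in m, angles in degrees, forces in N, time in s.
With the tool pointing down it reaches from about 0.4 to 0.825 m from the base axis. Payload 7 kg.
Tool frame: the origin (TCP) lies midway between the tips of the shut fingers; the grasp point (between the pads) lies r.grip_depth behind it (r.grip_depth is the distance from the TCP to the grasp point, in m); z points along the fingers, y is the direction in which the jaws open and shut (so a half turn about z gives the same grasp; the last joint's range is limited). The gripper opens to 88 mm and grips with 3 to 60 N. Pads are 19 mm wide; open, the fingers measure 130 mm over their backs; the gripper's body (78 mm by 193 mm) begins 47 mm behind the grasp point.
Start: joints at [-59.582, 20.546, 0.682, 0, -70.136, -16.507], TCP at [0.162, -0.655, 0.227] pointing down, gripper open.
Joint ranges: [-176.03, 176.03], [-82.01, 121.73], [-58.28, 71.71], [-173.87, 95.51], [-174.79, -0.11], [-173.66, 173.66]. Speed limits (degrees/s): [136.94, 136.94, 172.46, 180, 180, 180].

### API

Orientations are given as [roll, pitch, yaw] about the fixed x, y, z axes, in that order (R = Rz(yaw) Ry(pitch) Rx(roll)).
In Python, from plant import r, imaging, close_job gives the robot as it stands.
- The arm moves only by the tool step_arm, never from a script. Its argument "commands" is a list of rows, each a list of 2 entries, a list of its own where there are three numbers: the shift along the tool's x, y, z in mm, then the turn about the tool's z in degrees. In form: [[[x, y, z], twist], ...]. A call has 1 to 20 rows; each row shifts and turns the commanded pose from where the row before left it, along the tool's axes as they then stand; what a row does not reach is not made up. A row lasts 1/8 s, in which the tool goes at most 62.5 mm and 10.7 degrees, less where a joint would pass 70% of its speed; a pose out of reach is approached as far as the arm can. A call with a gripper value outside its range is refused whole. "gripper" is the closure, from 0 (fully open) to 1 (shut), set as the call begins (left out, the last holds). The fingers move at their own pace and stop on an object; "grip_force" is the grip in N (left out, the last holds). Time passes only in rows, so rows that do not move let the fingers close. It gives the time, the measured TCP pose, the force and the opening at its end, in the units of the state.
- r.get_state(): the state, without advancing time (a new reading comes with each control period).
- imaging.capture(name): name is "side" or "top"; returns a dict with "img" (420x560x3 uint8, red, green, blue), "z_map" (420x560 float32, m along the optical axis (not along the pixel's ray), 0 where there is no reading), "vfov" (degrees; the focal length in pixels is half the picture's height over the tangent of half this angle, whatever the lens; pixels are square), "cx", "cy" (the principal point, pixels), "extrinsics" (4x4, takes a point from camera to world coordinates). Camera axes: x right, y down, z forward; pixel columns grow to the right and rows downward; lengths in m; the calibration is good to about 2 mm. A picture is of the moment at which its call begins.
- close_job(): hands the job in, once; it reports no verdict.
The state is a dict: "time_s": time; "joints": joint angles; "qd": joint speeds; "joint_torque": joint torques, N m; "tcp_pos": TCP position; "eef_rot": TCP orientation; "contact_force": force on the tool from outside, world axes, zero at the start; "moment": the same for the moment, N m; "gripper_width": finger opening in m.
Only numpy, scipy, OpenCV 4.12 (cv2) and the standard library are available. Lean on these libraries where they do the work, as an engineer would, in place of code of your own. Each camera call takes 0.05 s, during which the arm holds its last target.

## Working session

There is one attempt and no reset: what is moved stays moved. The work goes in short steps, Python scripts to look and compute and a tool call to move; the robot and the scene stay as the last step left them, time stands still between calls to the robot, and variables do not carry over. Pictures are saved under pics/ and viewed, and the job is handed in when it is done.

Besides the shell and the picture viewer there is one more tool, called after ">>>" in YAML: its name, and indented under it one key for each argument. step_arm: Moves the arm, as the interface text tells. Its arguments: {"type":"object","properties":{"commands":{"type":"array","items":{"type":"array"}},"gripper":{"type":"number"},"grip_force":{"type":"number"}},"required":["commands"]}

```bash
mkdir -p pics; cat > h.py <<'E'
import numpy as np, cv2
from plant import r, imaging, close_job
def cap(n,fn=None):
    d=imaging.capture(n)
    if fn: cv2.imwrite('pics/'+fn,d['img'][:,:,::-1])
    return d
def pts(d):
    h,w=d['z_map'].shape; f=h/2/np.tan(np.radians(d['vfov'])/2)
    u,v=np.meshgrid(np.arange(w),np.arange(h)); z=d['z_map']
    P=np.stack([(u-d['cx'])/f*z,(v-d['cy'])/f*z,z],-1)
    E=np.array(d['extrinsics']); W=P@E[:3,:3].T+E[:3,3]; W[z==0]=np.nan
    return W
E
python3 - <<'E'
from h import *
s=r.get_state(); print(s, r.grip_depth)
for n in('side','top'):
    d=cap(n,n+'1.png'); print(n,d['vfov'],d['cx'],d['cy'],np.round(d['extrinsics'],3).tolist())
    np.savez(n+'1.npz',img=d['img'],W=pts(d))
E
```

```text
{'time_s': 0.0, 'joints': array([-5.95806288e+01,  2.05924743e+01,  6.34183481e-01, -2.10662218e-02,
       -7.01371705e+01, -1.65060184e+01]), 'qd': array([ 0.01640163,  0.00674471,  0.06558923, -0.0125321 , -0.10742556,
       -0.0445812 ]), 'joint_torque': array([ 1.03608563e-03, -5.82722104e+01,  2.93054903e+01,  6.99698836e+00,
        7.00484510e-03, -2.01254147e-04]), 'tcp_pos': array([ 0.16215445, -0.65472121,  0.22561111]), 'eef_rot': array([ 1.79902846e+02, -8.13740404e-03, -1.66093815e+02]), 'contact_force': array([ 0.28214475, -0.14474352,  0.31101832]), 'moment': array([ 0.00064199, -0.02698359,  0.00168413]), 'gripper_width': 0.0874641210867756} 0.0188
side 55.35778849204713 274.1748259368622 210.0136971483152 [[-0.996, -0.058, 0.066, 0.471], [-0.087, 0.556, -0.827, 1.066], [0.012, -0.829, -0.558, 0.795], [0.0, 0.0, 0.0, 1.0]]
top 45.82676062390297 283.3273102336665 218.08755834608422 [[-0.009, -0.98, 0.199, 0.174], [-1.0, 0.007, -0.007, 0.008], [0.006, -0.199, -0.98, 1.811], [0.0, 0.0, 0.0, 1.0]]
```

View pics/side1.png

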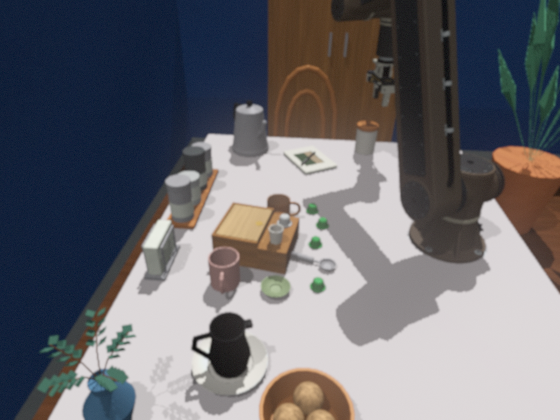

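View pics/top1.png

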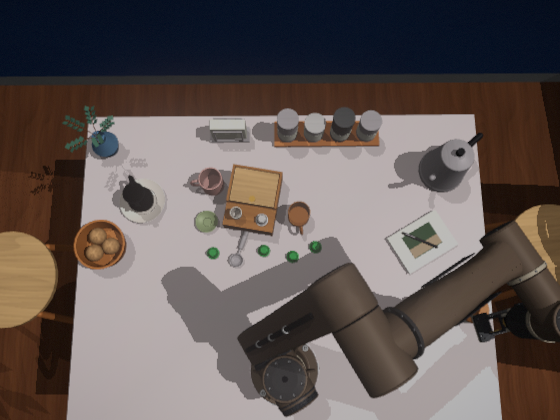

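The top view shows the box at about (252,200). The shapes that could be the capsule are green ones at (213,253), (264,250), (293,256) and (315,246), plus two things on the ledge at (236,213) and (262,219), one of which is the creamer. A close crop will tell those two apart.

```bash
python3 - <<'E'
from h import *
a=np.load('top1.npz');b=np.load('side1.npz')
c1=cv2.resize(a['img'][155:265,195:325],None,fx=3,fy=4.0*.75,interpolation=cv2.INTER_CUBIC)
c2=cv2.resize(b['img'][190:300,205:335],None,fx=3,fy=3,interpolation=cv2.INTER_CUBIC)
cv2.imwrite('pics/crop1.png',np.hstack([c1,c2])[:,:,::-1])
for n,q,m in (('top',a,[(236,213),(262,219),(255,185),(264,250)]),('side',b,[(275,231),(285,218),(245,222),(275,205)])):
    for u,v in m: print(n,u,v,np.round(q['W'][v-1:v+2,u-1:u+2].mean((0,1)),4))
E
```

```text
top 236 213 [0.5435 0.1638 0.0825]
top 262 219 [0.5161 0.0705 0.1069]
top 255 185 [0.6414 0.0957 0.0993]
top 264 250 [nan nan nan]
side 275 231 [0.5403 0.1485 0.1031]
side 285 218 [0.5156 0.0858 0.1067]
side 245 222 [0.6336 0.1064 0.0979]
side 275 205 [ 0.5582 -0.0687  0.0497]
```

View pics/crop1.png

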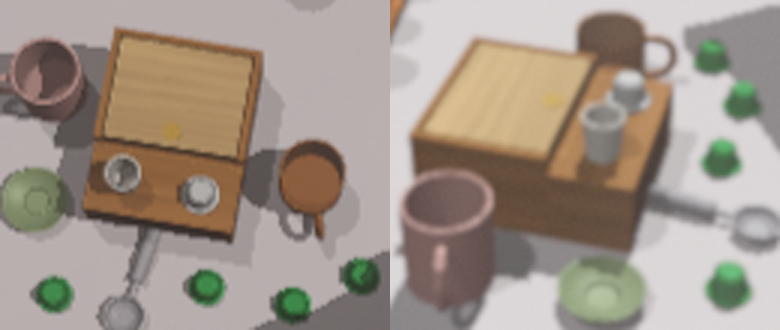

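The crop shows the hollow cream pot on the left at (236,213) and the bare-metal capsule, closed on top and flanged, on the right at (262,219). The green ones are decoys. Next I'll fit the box frame.

```bash
python3 - <<'E'
from h import *
import colorsys
for n in('top','side'):
    q=np.load(n+'1.npz');W=q['W'];img=q['img']
    hsv=cv2.cvtColor(img,cv2.COLOR_RGB2HSV)
    x,y,z=W[...,0],W[...,1],W[...,2]
    roi=(x>.44)&(x<.76)&(y>-.02)&(y<.24)
    cov=roi&(z>.092)&(z<.104)&(hsv[...,0]<25)&(hsv[...,1]>60)
    led=roi&(z>.074)&(z<.086)&(hsv[...,0]<25)&(hsv[...,1]>60)
    for nm,m in(('top98',cov),('ledge',led),('both',cov|led)):
        k,l,st,_=cv2.connectedComponentsWithStats(m.astype(np.uint8)); 
        if nm!='both': m=l==1+st[1:,4].argmax()
        P=W[m]; print(n,nm,m.sum(),'z',np.median(P[:,2]),cv2.minAreaRect((P[:,:2]*1000).astype(np.float32)))
    # brass: yellowish saturated patch
    cc=cov&(hsv[...,1]>0)
    print('sat stats',np.percentile(hsv[cov][:,1],[50,90,99,100]), 'hue',np.percentile(hsv[cov][:,0],[1,10,50,90,99]))
    br=cov&(hsv[...,0]>=19)&(hsv[...,1]>np.percentile(hsv[cov][:,1],50))
    v,u=np.where(br); print(br.sum(),np.median(u),np.median(v),np.median(W[br],0))
    # capsule & creamer points
    for nm,c in(('cap',(.516,.071)),('cream',(.535,.16))):
        m=roi&(np.hypot(x-c[0],y-c[1])<.035)&(z>.085)&(z<.14)&(hsv[...,1]<70)
        P=W[m]; print(nm,m.sum(),P.min(0),P.max(0),cv2.minEnclosingCircle((P[:,:2]*1000).astype(np.float32)), 'top',P[P[:,2]>P[:,2].max()-.006].mean(0))
E
```

```text
top top98 1537 z 0.0978465583069359 ((639.055908203125, 98.40946960449219), (180.62274169921875, 136.94395446777344), 80.13178253173828)
top ledge 799 z 0.07981485432214419 ((530.8275756835938, 117.52497100830078), (180.5548553466797, 89.05220794677734), 79.66259002685547)
top both 2395 z 0.09523786273810853 ((600.484375, 132.98641967773438), (236.1931610107422, 223.64593505859375), 80.5835189819336)
sat stats [107. 135. 142. 149.] hue [12. 14. 17. 17. 19.]
23 251.0 199.0 [0.5911399  0.10956953 0.09860117]
cap 93 [0.49794545 0.05334503 0.08538521] [0.5379139  0.0922387  0.11818878] ((517.8682250976562, 74.73755645751953), 22.347509384155273) top [0.52082486 0.07368375 0.11467901]
cream 89 [0.51671342 0.14234799 0.08505923] [0.56419989 0.1813881  0.13173964] ((540.4068603515625, 160.14071655273438), 24.07558822631836) top [0.53779957 0.15796428 0.1284444 ]
side top98 1644 z 0.09714765901449757 ((638.4827880859375, 102.52693939208984), (185.9485321044922, 139.09812927246094), 80.07203674316406)
side ledge 847 z 0.07919894851864762 ((594.4118041992188, 110.51078796386719), (184.32322692871094, 217.4259796142578), 79.94637298583984)
side both 2521 z 0.09606734579834586 ((596.2114868164062, 102.97801208496094), (261.39501953125, 223.25009155273438), 80.3399887084961)
sat stats [ 87. 110. 125. 128.] hue [13. 14. 18. 19. 20.]
67 257.0 223.0 [0.59749881 0.10737408 0.09793527]
cap 113 [0.50025493 0.0632086  0.08500264] [0.53685124 0.09543767 0.10916264] ((517.91552734375, 78.28535461425781), 18.944971084594727) top [0.51735852 0.07973912 0.10619509]
cream 225 [0.51644211 0.14453955 0.08528762] [0.55613667 0.18811044 0.1259981 ] ((536.1900634765625, 166.546630859375), 22.04408073425293) top [0.53691863 0.16615264 0.1231146 ]
```

>>> step_arm:
  commands:
    - [[0,0,0],8]
    - [[0,0,0],8]
    - [[0,0,0],8]
    - [[-18,51,0],0]
    - [[-18,51,0],0]
    - [[-18,51,0],0]
    - [[-18,51,0],0]
    - [[-18,51,0],0]
    - [[-18,51,0],0]
    - [[-18,51,0],0]
    - [[-18,51,0],0]
    - [[-18,51,0],0]
    - [[-18,51,0],0]
    - [[-18,51,0],0]
    - [[-18,51,0],0]
    - [[-18,51,0],0]
    - [[-18,51,0],0]
  gripper: 1
  grip_force: 10

```text
time_s: 2.22
tcp_pos: [0.5358, 0.0054, 0.2264]
eef_rot: [-180.0, -0.0, 169.9]
contact_force: [0.0, -0.6, 0.4]
gripper_width: 0.0002
```

```bash
cat >> h.py <<'E'
O=np.array([.574,.111,0]); YAW=np.radians(-10)
def box(p):
    d=np.asarray(p)-O; c,s=np.cos(YAW),np.sin(YAW)
    return np.stack([c*d[...,0]+s*d[...,1],-s*d[...,0]+c*d[...,1],d[...,2]],-1)*1000
def st():
    s=r.get_state(); print('t',s['time_s'],'tcp box mm',np.round(box(s['tcp_pos']),1),'rot',np.round(s['eef_rot'],2),'F',np.round(s['contact_force'],2),'w',s['gripper_width'],'j',np.round(s['joints'],0))
E
python3 -c "from h import *
st()"
```

```text
t 2.225 tcp box mm [ -19.2 -110.6  226.4] rot [-1.8000e+02 -1.0000e-02  1.6993e+02] F [ 0.05 -0.58  0.35] w 0.00022936329923904213 j [  22.    7.  -17.   -0.  -66. -122.]
```

>>> step_arm:
  commands:
    - [[-10,28,0],0]
    - [[-10,28,0],0]
    - [[-9,28,0],0]
    - [[-9,26,0],0]
    - [[0,0,30],0]
    - [[0,0,30],0]
    - [[0,0,30],0]
    - [[0,0,20],0]
    - [[0,0,6],0]
    - [[0,0,0],0]

```text
time_s: 3.48
tcp_pos: [0.5925, 0.1054, 0.1107]
eef_rot: [-180.0, -0.0, 169.9]
contact_force: [-1.3, 0.4, 1.2]
gripper_width: 0.0002
```

```bash
python3 -c "from h import *
st(); cap('side','s2.png');cap('top','t2.png')
a=cv2.imread('pics/s2.png')[170:300,200:340];b=cv2.imread('pics/t2.png')[150:270,190:330]
cv2.imwrite('pics/c2.png',np.hstack([cv2.resize(a,(390,390)),cv2.resize(b,(390,390))]))"
```

```text
t 3.475 tcp box mm [ 19.2  -2.3 110.7] rot [-179.98   -0.    169.91] F [-1.32  0.37  1.23] w 0.00022993159609488388 j [  29.   19.  -17.    0.  -53. -129.]
```

View pics/c2.png

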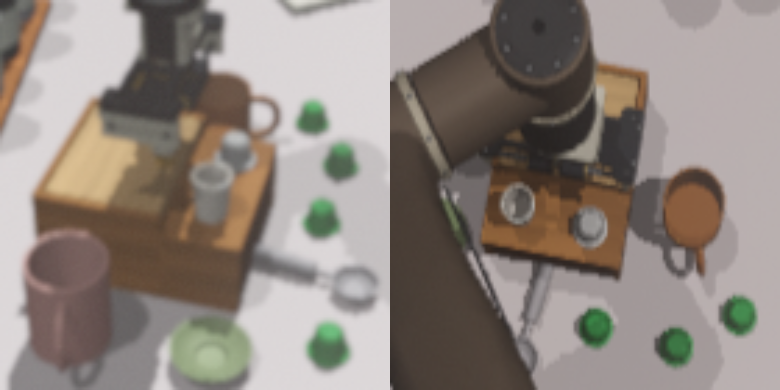

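The fingers are over the cover's front middle, around the inlay, and clear of the pot and capsule. I'll descend gently to find contact.

>>> step_arm:
  commands:
    - [[0,2,4],0]
    - [[0,0,4],0]
    - [[0,0,2],0]
    - [[0,0,1],0]
    - [[0,0,0],0]

```text
time_s: 4.2
tcp_pos: [0.5925, 0.1072, 0.0995]
eef_rot: [-180.0, -0.0, 169.9]
contact_force: [-0.6, 0.1, 0.3]
gripper_width: 0.0004
```

>>> step_arm:
  commands:
    - [[0,0,1],0]
    - [[0,0,1],0]
    - [[0,0,0],0]

```text
time_s: 4.58
tcp_pos: [0.5926, 0.1073, 0.0977]
eef_rot: [180.0, 0.0, 169.9]
contact_force: [-1.1, 0.6, 2.5]
gripper_width: 0.0005
```

>>> step_arm:
  commands:
    - [[0,0,1],0]
    - [[0,0,1],0]
    - [[0,0,0],0]

```text
time_s: 4.95
tcp_pos: [0.5925, 0.1073, 0.0955]
eef_rot: [180.0, 0.0, 169.9]
contact_force: [-0.5, 0.2, 2.1]
gripper_width: 0.0003
```

>>> step_arm:
  commands:
    - [[0,0,1],0]
    - [[0,0,1],0]
    - [[0,0,1],0]
    - [[0,0,0.5],0]
    - [[0,0,0],0]

```text
time_s: 5.58
tcp_pos: [0.5925, 0.1072, 0.0921]
eef_rot: [180.0, 0.0, 169.9]
contact_force: [0.5, 0.7, 2.4]
gripper_width: 0.0006
```

>>> step_arm:
  commands:
    - [[0,0,-15],0]
    - [[0,0,-40],0]
    - [[0,0,-40],0]
    - [[10,0,-40],0]
    - [[20,0,-5],0]
    - [[20,-10,0],0]
    - [[20,-10,0],0]
    - [[20,-10,0],0]
    - [[15,-10,0],0]
    - [[0,-5,0],0]
  gripper: 0.77

```text
time_s: 6.82
tcp_pos: [0.4802, 0.0809, 0.2325]
eef_rot: [180.0, 0.0, 169.9]
contact_force: [1.3, 0.9, 0.5]
gripper_width: 0.0205
```

```bash
python3 -c "from h import *
st(); d=cap('side','s3.png');e=cap('top','t3.png')
np.savez('side3.npz',img=d['img'],W=pts(d));np.savez('top3.npz',img=e['img'],W=pts(e))
a=cv2.imread('pics/s3.png')[170:300,200:340];b=cv2.imread('pics/t3.png')[150:270,190:330]
cv2.imwrite('pics/c3.png',np.hstack([cv2.resize(a,(390,390)),cv2.resize(b,(390,390))]))"
```

```text
t 6.825 tcp box mm [-87.1 -45.9 232.5] rot [1.7997e+02 2.0000e-02 1.6994e+02] F [1.31 0.94 0.46] w 0.02046610126210721 j [  33.    2.  -22.   -0.  -66. -133.]
```

View pics/c3.png

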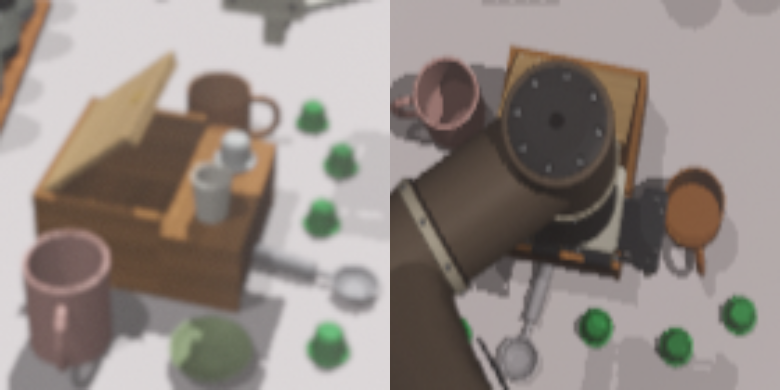

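The cover stands open, and the capsule (side crop at about (237,150)) and pot have not moved. I'll come down behind the capsule.

>>> step_arm:
  commands:
    - [[8,1,0],0]
    - [[3,0,30],0]
    - [[0,0,40],0]
    - [[0,0,30],0]
    - [[0,0,20],0]
    - [[0,0,10],0]
    - [[0,0,0],0]

```text
time_s: 7.8
tcp_pos: [0.4704, 0.0843, 0.1017]
eef_rot: [-179.9, -0.1, 169.9]
contact_force: [-0.2, -0.8, 0.7]
gripper_width: 0.0203
```

```bash
python3 -c "from h import *
st(); d=cap('side','s4.png');e=cap('top','t4.png')
a=cv2.imread('pics/s4.png')[170:300,200:340];b=cv2.imread('pics/t4.png')[150:270,190:330]
cv2.imwrite('pics/c4.png',np.hstack([cv2.resize(a,(390,390)),cv2.resize(b,(390,390))]))"
```

```text
t 7.8 tcp box mm [-97.4 -44.3 101.7] rot [-1.7995e+02 -5.0000e-02  1.6992e+02] F [-0.24 -0.85  0.75] w 0.020342877240852937 j [  34.    9.  -33.    0.  -48. -134.]
```

View pics/c4.png

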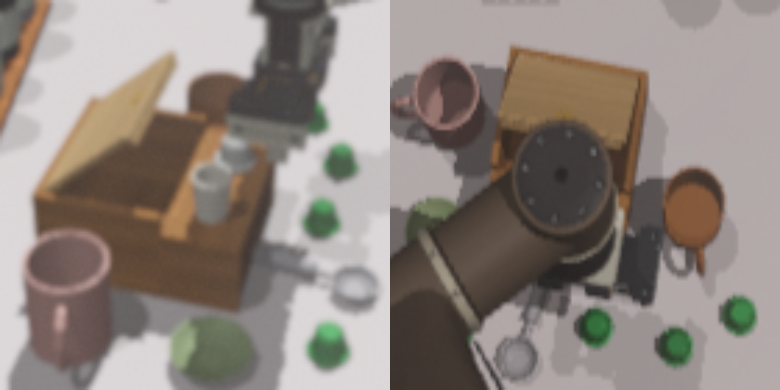

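>>> step_arm:
  commands:
    - [[0,0,10],0]
    - [[0,0,6],0]
    - [[0,0,3],0]
    - [[0,0,0.5],0]
    - [[0,0,0],0]
    - [[0,0,0],0]

```text
time_s: 8.65
tcp_pos: [0.4706, 0.0843, 0.0827]
eef_rot: [180.0, 0.0, 169.9]
contact_force: [-0.5, 0.3, 0.4]
gripper_width: 0.0201
```

```bash
python3 -c "from h import *
st()"
```

```text
t 8.65 tcp box mm [-97.2 -44.2  82.7] rot [1.7999e+02 1.0000e-02 1.6992e+02] F [-0.54  0.25  0.42] w 0.02009563522046531 j [  34.   11.  -35.    0.  -45. -134.]
```

>>> step_arm:
  commands:
    - [[0,0,0.8],0]
    - [[0,0,0],0]
    - [[-3,0,0],0]
    - [[-4,0,0],0]
    - [[-4,0,0],0]
    - [[-4,0,0],0]
    - [[-4,0,0],0]
    - [[-4,0,0],0]
    - [[-4,0,0],0]
    - [[-4,0,0],0]
    - [[-4,0,0],0]
    - [[-4,0,0],0]

```text
time_s: 10.15
tcp_pos: [0.5092, 0.0774, 0.0818]
eef_rot: [-180.0, 0.0, 169.9]
contact_force: [-1.1, -0.3, -0.5]
gripper_width: 0.0205
```

```bash
python3 -c "from h import *
st(); d=cap('side','s5.png')
a=cv2.imread('pics/s5.png')[190:280,220:320]
cv2.imwrite('pics/c5.png',cv2.resize(a,None,fx=5,fy=5,interpolation=2))"
```

```text
t 10.15 tcp box mm [-58.  -44.4  81.8] rot [-180.      0.    169.91] F [-1.09 -0.31 -0.55] w 0.020506099965201672 j [  31.   14.  -30.    0.  -46. -131.]
```

View pics/c5.png

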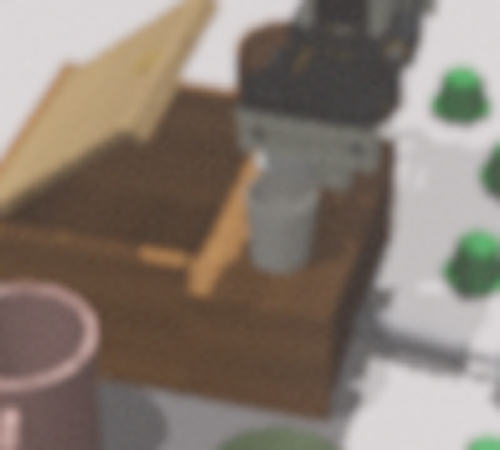

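Most of the capsule is hidden behind the pot, with its bright edge at about (262,155) ahead of the fingers. Forces are small, so I'll keep pushing.

>>> step_arm:
  commands:
    - [[-4,0,0],0]
    - [[-4,0,0],0]
    - [[-4,0,0],0]
    - [[-4,0,0],0]
    - [[-4,0,0],0]
    - [[-4,0,0],0]
    - [[-4,0,0],0]
    - [[-4,0,0],0]
    - [[-4,0,0],0]
    - [[-4,0,0],0]
    - [[0,0,0],0]
    - [[0,0,0],0]

```text
time_s: 11.7
tcp_pos: [0.5483, 0.0704, 0.0817]
eef_rot: [-180.0, -0.0, 169.9]
contact_force: [-0.2, -0.2, -0.7]
gripper_width: 0.0201
```

```bash
python3 -c "from h import *
st(); d=cap('side','s6.png')
a=cv2.imread('pics/s6.png')[190:280,220:320]
cv2.imwrite('pics/c6.png',cv2.resize(a,None,fx=5,fy=5,interpolation=2))"
```

```text
t 11.7 tcp box mm [-18.3 -44.5  81.7] rot [-1.8000e+02 -1.0000e-02  1.6991e+02] F [-0.22 -0.18 -0.69] w 0.020103189111813007 j [  28.   17.  -25.   -0.  -47. -128.]
```

View pics/c6.png

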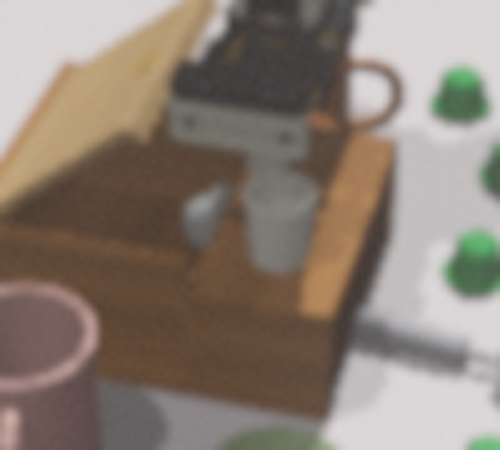

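```bash
python3 -c "from h import *
d=cap('side');W=box(pts(d))
for v in range(227,242,2): print(v,[tuple(np.round(W[v,u]).astype(int)) if W[v,u,0]==W[v,u,0] else None for u in range(256,268,2)])"
```

```text
227 [(np.int64(53), np.int64(-79), np.int64(21)), (np.int64(46), np.int64(-81), np.int64(21)), (np.int64(40), np.int64(-81), np.int64(22)), (np.int64(33), np.int64(-82), np.int64(23)), (np.int64(17), np.int64(-51), np.int64(48)), (np.int64(13), np.int64(-60), np.int64(42))]
229 [(np.int64(53), np.int64(-81), np.int64(11)), (np.int64(46), np.int64(-80), np.int64(13)), (np.int64(40), np.int64(-84), np.int64(12)), (np.int64(23), np.int64(-47), np.int64(42)), (np.int64(15), np.int64(-43), np.int64(46)), (np.int64(12), np.int64(-56), np.int64(38))]
231 [(np.int64(52), np.int64(-77), np.int64(6)), (np.int64(34), np.int64(-42), np.int64(35)), (np.int64(26), np.int64(-37), np.int64(40)), (np.int64(19), np.int64(-34), np.int64(44)), (np.int64(13), np.int64(-38), np.int64(42)), (np.int64(-7), np.int64(9), np.int64(80))]
233 [(np.int64(48), np.int64(-64), np.int64(8)), (np.int64(32), np.int64(-33), np.int64(34)), (np.int64(25), np.int64(-32), np.int64(36)), (np.int64(16), np.int64(-26), np.int64(43)), (np.int64(12), np.int64(-33), np.int64(39)), (np.int64(-9), np.int64(17), np.int64(79))]
235 [
[... 383 characters left out ...]
64(-32), np.int64(21)), (np.int64(16), np.int64(-25), np.int64(28)), (np.int64(-8), np.int64(37), np.int64(79)), (np.int64(-14), np.int64(36), np.int64(80))]
239 [(np.int64(40), np.int64(-39), np.int64(4)), (np.int64(33), np.int64(-37), np.int64(7)), (np.int64(25), np.int64(-32), np.int64(13)), (np.int64(-6), np.int64(49), np.int64(80)), (np.int64(-12), np.int64(48), np.int64(80)), (np.int64(-17), np.int64(47), np.int64(81))]
241 [(np.int64(36), np.int64(-25), np.int64(7)), (np.int64(31), np.int64(-31), np.int64(4)), (np.int64(23), np.int64(-26), np.int64(9)), (np.int64(-9), np.int64(59), np.int64(81)), (np.int64(-14), np.int64(55), np.int64(79)), (np.int64(-19), np.int64(52), np.int64(78))]
```

The capsule is inside: its points span z ≈ 8 to 48 mm at x ≈ 12 to 35 mm in the box frame, which is below the cover's sweep. I'll back off, rise, and look again before closing.

>>> step_arm:
  commands:
    - [[15,0,0],0]
    - [[20,0,-10],0]
    - [[10,0,-40],0]
    - [[0,0,-40],0]
    - [[0,0,-40],0]
    - [[0,0,-3],0]
    - [[0,0,0],0]

```text
time_s: 12.68
tcp_pos: [0.5032, 0.0784, 0.2146]
eef_rot: [180.0, -0.0, 169.9]
contact_force: [-0.2, 0.3, -0.2]
gripper_width: 0.0203
```

```bash
python3 -c "from h import *
st(); d=cap('side','s7.png'); W=box(pts(d))
a=cv2.imread('pics/s7.png')[190:280,220:320]
cv2.imwrite('pics/c7.png',cv2.resize(a,None,fx=5,fy=5,interpolation=2))"
```

```text
t 12.675 tcp box mm [-64.  -44.4 214.6] rot [179.97  -0.   169.92] F [-0.2   0.26 -0.24] w 0.02030148520608621 j [  31.    5.  -21.   -0.  -64. -131.]
```

View pics/c7.png

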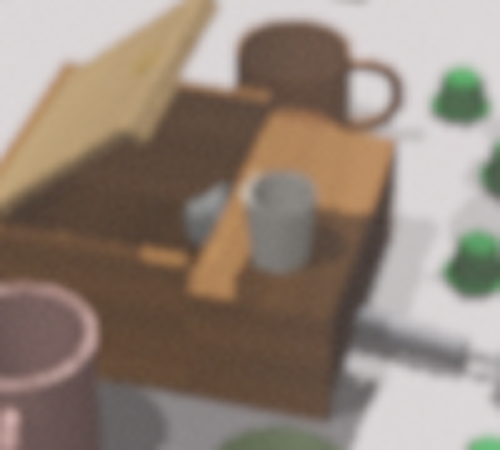

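The capsule is in the compartment at about (207,213) in the crop, the ledge's right half is empty, and the pot is in place. I'll go above the raised cover with the fingers shut.

>>> step_arm:
  commands:
    - [[0,15,-5],0]
    - [[-30,15,0],0]
    - [[-40,14,0],0]
    - [[-40,0,0],0]
    - [[-10,0,0],0]
    - [[0,0,10],0]
    - [[0,0,10],0]
    - [[0,0,10],0]
    - [[0,0,5],0]
    - [[0,0,0],0]
  gripper: 1

```text
time_s: 13.98
tcp_pos: [0.6295, 0.1006, 0.1845]
eef_rot: [-180.0, -0.0, 169.9]
contact_force: [-0.0, 0.0, 0.1]
gripper_width: 0.0007
```

```bash
python3 -c "from h import *
st(); d=cap('side','s8.png'); W=box(pts(d))
a=cv2.imread('pics/s8.png')[170:280,210:330]
cv2.imwrite('pics/c8.png',cv2.resize(a,None,fx=5,fy=5,interpolation=2))"
```

```text
t 13.975 tcp box mm [ 56.5  -0.6 184.5] rot [-1.7999e+02 -2.0000e-02  1.6992e+02] F [-0.02  0.02  0.12] w 0.0007369990519441518 j [  27.   19.   -8.   -0.  -64. -127.]
```

View pics/c8.png

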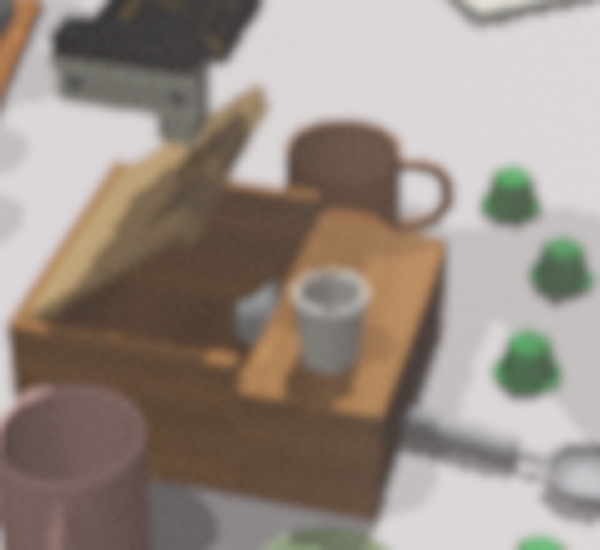

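Fingers are poised above the open cover's inlay. I'll follow its arc down.

>>> step_arm:
  commands:
    - [[0,0,8],0]
    - [[0,0,8],0]
    - [[4,0,5],0]
    - [[4,0,5],0]
    - [[3,0,5],0]
    - [[3,0,4],0]
    - [[3,0,6],0]
    - [[2,0,6],0]
    - [[2,0,4],0]
    - [[2,0,4],0]
    - [[2,0,5],0]
    - [[2,0,5],0]
    - [[2,0,5],0]
    - [[2,0,4],0]
    - [[2,0,4],0]
    - [[2,0,3],0]
    - [[2,0,2],0]
    - [[0,0,0],0]

```text
time_s: 16.27
tcp_pos: [0.593, 0.1071, 0.1015]
eef_rot: [-180.0, -0.0, 169.9]
contact_force: [-0.1, -0.4, 1.4]
gripper_width: 0.0006
```

```bash
python3 -c "from h import *
st()"
```

```text
t 16.275 tcp box mm [ 19.4  -0.6 101.5] rot [-1.7999e+02 -4.0000e-02  1.6991e+02] F [-0.08 -0.39  1.39] w 0.000596960724891241 j [  29.   20.  -18.   -0.  -52. -129.]
```

>>> step_arm:
  commands:
    - [[0,0,2],0]
    - [[0,0,2],0]
    - [[0,0,1],0]
    - [[0,0,1],0]
    - [[0,0,1],0]
    - [[0,0,1],0]
    - [[0,0,1],0]
    - [[0,0,0.5],0]
    - [[0,0,0],0]
    - [[0,0,0],0]

```text
time_s: 17.52
tcp_pos: [0.5935, 0.107, 0.0923]
eef_rot: [-180.0, 0.0, 169.9]
contact_force: [-1.2, -0.2, 2.0]
gripper_width: 0.0006
```

>>> step_arm:
  commands:
    - [[0,0,0.4],0]
    - [[0,0,0],0]
    - [[0,0,0],0]

```text
time_s: 17.9
tcp_pos: [0.5935, 0.107, 0.0919]
eef_rot: [180.0, 0.0, 169.9]
contact_force: [-1.5, -1.2, 1.6]
gripper_width: 0.0004
```

>>> step_arm:
  commands:
    - [[0,0,-2],0]
    - [[0,0,-3],0]
    - [[0,0,-5],0]
    - [[0,0,-10],0]
    - [[0,0,-30],0]
    - [[0,0,-40],0]
    - [[0,0,-40],0]
    - [[20,-20,-5],0]
    - [[30,-30,0],0]
    - [[30,-40,0],0]
    - [[30,-40,0],0]
    - [[20,-40,0],0]
    - [[0,-40,0],0]
    - [[0,-30,0],0]
    - [[0,0,0],0]

```text
time_s: 19.77
tcp_pos: [0.423, -0.1078, 0.2276]
eef_rot: [180.0, 0.1, 169.8]
contact_force: [0.5, 0.1, 0.3]
gripper_width: 0.0007
```

```bash
python3 -c "from h import *
st(); d=cap('side','s9.png'); e=cap('top','t9.png'); W=box(pts(d))
m=(abs(W[...,1])<70)&(W[...,0]>8)&(W[...,0]<118)&(W[...,2]>60)&(W[...,2]<220)
P=W[m]; print(len(P),np.percentile(P[:,2],[2,50,98])); A=np.c_[P[:,0],np.ones(len(P))]; print(np.linalg.lstsq(A,P[:,2],rcond=None)[0])
a=cv2.imread('pics/s9.png')[170:300,200:340];b=cv2.imread('pics/t9.png')[150:270,190:330]
cv2.imwrite('pics/c9.png',np.hstack([cv2.resize(a,(390,390)),cv2.resize(b,(390,390))]))"
```

```text
t 19.775 tcp box mm [-110.7 -241.7  227.6] rot [1.7998e+02 6.0000e-02 1.6977e+02] F [0.54 0.14 0.28] w 0.000722880780466829 j [  12.   -3.  -28.    0.  -65. -112.]
993 [94.59154818 97.16522154 99.95021358]
[-5.78714100e-03  9.75981027e+01]
```

View pics/c9.png

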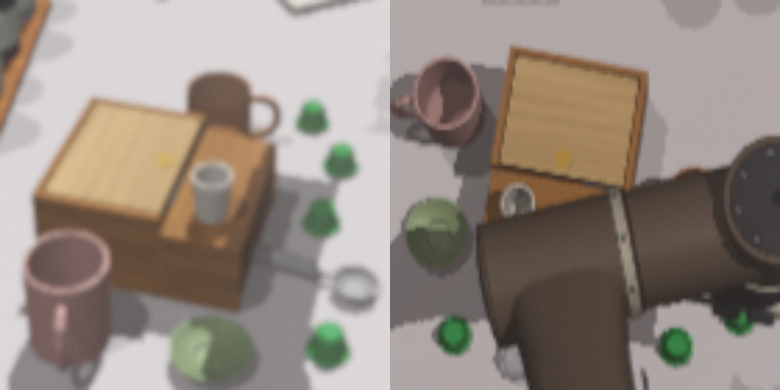

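The cover lies flat and shut: its slope is about 0.006 rad, within measurement noise, and its height is about 97 mm. The ledge holds only the pot, unmoved, and the arm is clear, so I'm handing in.

```bash
python3 -c "from h import *
a=cv2.imread('pics/side1.png').astype(int);b=cv2.imread('pics/s9.png').astype(int)
print('creamer px diff',abs(a-b)[222:245,267:284].mean())
print(close_job())"
```

```text
creamer px diff 3.5831202046035804
the job is handed in; nothing more can be done
None
```

The job is done and handed in at about 20 s of the 54 s allowed; no verdict was reported.

- **Opening:** I pressed the inlay about 6 mm down and let go, and the cover sprang open.
- **Capsule:** I slid the bare-metal capsule along the ledge with the fingertips until it dropped into the compartment. The camera's depth readings put it at 8 to 48 mm height inside the box.
- **Closing:** I followed the cover down, pressed about 6 mm past shut, and let go.

**Last checks:** After I let go, the cover stayed flat at about 97 mm; the measured slope of about 0.006 rad is within camera noise, so I take it as latched. The ledge held only the cream pot, unmoved to the eye, with a small pixel difference from the first picture. The other things I could see by the box had not moved, and the arm was clear. I did not measure the mug, glass, dish and spoon or check the jug and pen; in the final top view the arm hid part of the right side. The forces I read were 3 N or less. No check failed or disagreed.

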